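# Release the eccentric stop and push the cassette carriage home

## Task

Turn the dark eccentric cam to its low point by pushing its orange pin round, either way, until the pin points at the green dot, straight away from the carriage. Only then push the blue plate forward until the carriage is fully home, leaving the cam at its low point and the yellow cassette lying in the carriage's tray. Push only: do not lift the yellow cassette, leave everything else on the bench where it is, and finish clear of everything.

Things in the scene. Friction and masses are not known exactly. Their poses are not given: they have to be found in the camera images.
- jig: Slide jig, fixed: off-white bed plate 245 x 130 x 12 mm. Origin: on the cam's vertical axis at bench level. Its x is the carriage's forward direction, z up; the plate spans x -167 to +78 mm, y +-65 mm. Dark rails 12 mm high on it at y = +-31 mm, x -164 to -52 mm. The flat green dot on it at x = +64 mm, y = 0, 16 mm across, marks the cam's low point.
- cam (a joint): Cam angle, rad, counterclockwise from above. 0: lobe and pin point at the carriage (jig -x) and block it. +pi or -pi: low point, pin towards the green dot (jig +x). Starts between -1.5 and 1.5; end stops 0.25 rad beyond +pi and -pi. Stiff: about 0.4 N m (11 N at the pin); stays where it is left; pushing the carriage does not turn it.
- cam_hub (a point): Brass centre of the cam, on its axis (the jig's origin), at the top of the disc, 30 mm above the bench. The cam is a dark steel disc of 33 mm radius, 14 mm thick, its centre 15 mm off the axis on the pin's side: the rim reaches 48 mm from the axis on the lobe side and 18 mm opposite.
- cam_pin (a point): Centre of the top of the cam's orange upright pin, 14 mm in diameter, over the lobe, 38 mm from the cam's axis. The pin rises from 30 mm (top of the disc) to 72 mm above the bench; this point is at 72 mm.
- carriage (a joint): Carriage travel along jig +x, m: 0 fully back, 0.055 fully home at a hard stop. Starts between 0 and 0.007. About 2 N of friction, no spring. Its brass nose (24 mm wide, 16 to 30 mm above the bench) meets the cam's rim, so it goes fully home only with the cam within about 0.45 rad of its low point. At travel 0 the nose's front is at jig x = -74.5 mm.
- push_plate (a point): Middle of the top edge of the rear face of the blue push plate, the carriage's upright rear end: 56 mm wide (jig y), 8 mm thick, top 68 mm above the bench. Its rear face looks to jig -x; push here towards jig +x. At travel 0 it is at jig x = -154.5 mm, y = 0.
- tray (a point): Centre of the inner floor of the carriage's aluminium tray, 18 mm above the bench; axes as the jig's. Inside 50 x 44 mm, rim 30 mm above the bench. 36 mm forward (jig +x) of the push plate's rear face.
- loaded_cassette: Yellow tissue cassette 40 x 28 x 7 mm lying loose in the tray and riding with it. Origin: centre of its underside.
- green_cassette: Bystander: loose green tissue cassette, 40 x 28 x 7 mm, beside the jig. Origin: centre of its underside.
- white_cassette: Bystander: loose white tissue cassette, 40 x 28 x 7 mm, beside the jig. Origin: centre of its underside.
- mould: Bystander: small open steel mould 46 x 36 x 13 mm, loose beside the jig. Origin: centre of its underside.
- cup: Bystander: light white cup, 72 mm across the rim, 90 mm high, loose beside the jig. Origin: centre of its underside.
- jar: Bystander: specimen jar with blue cap, 52 mm across, 60 mm high, loose beside the jig. Origin: centre of its underside.
- forceps: Bystander: steel forceps about 115 mm long, 5 mm high, lying along their x, loose beside the jig. Origin: about their middle, underside.
There are look-alikes about, which are no part of the job. Of the things like the loaded_cassette, leave any that is pink, purple or red; of the rest the smaller one is meant.

How it is judged:
On the way, in this order (a step that is already met when the one before it is completed fails the run):
1. the cam is at its low point, the carriage still back ((value of joint cam above 2.792 rad or value of joint cam below -2.792 rad) and value of joint carriage below 0.03 m), for 0.2 s.
2. the carriage is fully home, the cam still at its low point ((value of joint cam above 2.792 rad or value of joint cam below -2.792 rad) and value of joint carriage above 0.0525 m), for 0.2 s.
At the end, for the whole second after the job is handed in: Cam within 0.35 rad of its low point, carriage within 2.5 mm of its hard stop, both at rest; yellow cassette flat in the tray (within 15 mm of its centre, under 6 mm above its floor, tilt under 0.25 rad); each bystander within 20 mm of where it stood, cup and jar upright (all of step 2 and velocity of joint carriage below 0.005 m/s and velocity of joint cam between -0.05 and 0.05 rad/s and x of loaded_cassette in the frame of tray between -0.015 and 0.015 m and y of loaded_cassette in the frame of tray between -0.015 and 0.015 m and z of loaded_cassette in the frame of tray below 0.006 m and angle between loaded_cassette's own z axis and vertical below 0.25 rad and distance of each of green_cassette, white_cassette, mould, cup, jar, forceps from where it was at the start of the episode below 0.02 m and angle between each of cup, jar's own z axis and vertical below 0.2 rad); the robot touches nothing.
It fails at once if the carriage is pushed forward (more than 8 mm) while the cam is not at its low point (not (value of joint cam above 2.792 rad or value of joint cam below -2.792 rad) and distance of tray from where it was at the start of the episode above 0.008 m).
It fails at once if the yellow cassette is lifted out of the tray (15 mm above its floor) (z of loaded_cassette in the frame of tray above 0.015 m).
It fails at once if a bystander is shifted by 20 mm or lifted (distance of any of green_cassette, white_cassette, mould, cup, jar, forceps from where it was at the start of the episode above 0.02 m).
It also fails if it takes over 51 s, if anything falls off the work surface, if the arm or the gripper's body presses on something with over 40 N, if the wrist force passes 120 N, or if a joint passes its speed limit or range.

## Robot

A 6-joint arm with a two-finger parallel gripper is mounted at the origin on the work surface. World frame = base frame: x ahead of the robot, y to its left, z up, the work surface at z = 0. Lengths are in m, angles in rad, forces in N, time in s.
With the tool pointing down it reaches from about 0.4 to 0.825 m from the base axis. Payload 7 kg.
Tool frame: the origin (TCP) lies at the very end of the fingers, on their centre line; the grasp point (between the pads) lies 19 mm behind it (arm.pinch_z is the z of the grasp point in the tool frame, in m); z points along the fingers, y is the direction in which the jaws open and shut (so a half turn about z gives the same grasp; the last joint's range is limited). The gripper opens to 88 mm and grips with 3 to 60 N. Pads are 19 mm wide; open, the fingers measure 130 mm over their backs; the gripper's body (78 mm by 193 mm) begins 47 mm behind the grasp point.
Start: joints at [1.59, 0.359, 0.012, 0, -1.224, -0.288], TCP at [0.179, 0.651, 0.227] pointing down, gripper open.
Joint ranges: [-3.07, 3.07], [-1.43, 2.12], [-1.02, 1.25], [-3.03, 1.67], [-3.05, -0], [-3.03, 3.03]. Speed limits (rad/s): [2.39, 2.39, 3.01, 3.14, 3.14, 3.14].

## Interface

Orientations are given as [roll, pitch, yaw] about the fixed x, y, z axes, in that order (R = Rz(yaw) Ry(pitch) Rx(roll)).
In Python, from station import arm gives the robot as it stands.
- The arm moves only by the tool drive_tool, never from a script. Its argument "targets" is a list of rows, each a list of 6 numbers: the shift along the world's x, y, z in units of 0.04 m (1.0 is 0.04 m), then the turn, a rotation vector about the world's x, y, z in units of 6 degrees (1.0 is 6 degrees). In form: [[x, y, z, wx, wy, wz], ...]. A call has 1 to 5 rows; each row shifts and turns the commanded pose from where the row before left it; what a row does not reach is not made up. A row lasts 1/8 s, in which the tool goes at most 62.5 mm and 10.7 degrees, less where a joint would pass 70% of its speed; a pose out of reach is approached as far as the arm can. A call with a number of a shift or a turn outside -1 to 1 is refused whole. A call with a gripper value outside its range is refused whole. "claw" is the opening, from 0 (shut) to 1 (fully open), set as the call begins (left out, the last holds). The fingers move at their own pace and stop on an object; "newtons" is the grip in N (left out, the last holds). Time passes only in rows, so rows that do not move let the fingers close. It gives the time, the measured TCP pose, the force and the opening at its end, in the units of the state.
- arm.get_state(): the state, without advancing time (a new reading comes with each control period).
- arm.grab_frame(name): name is "scene" or "top" or "wrist"; returns (picture, depth): 400x640x3 uint8, red, green, blue; 400x640 float32, m along the optical axis (not along the pixel's ray), 0 where there is no reading.
- arm.get_calibration(name): a dict with "mtx" (3x3 intrinsics, pixels), "dist_coeffs" ([k1, k2, p1, p2, k3] as OpenCV has them; the pictures are not rectified), "origin" and "rotation" of the camera in the world. Camera axes: x right, y up, looking along -z (the intrinsics and any distortion apply to the point x, -y, -z); pixel columns grow to the right and rows downward; lengths in m; the calibration is good to about 2 mm. A picture is of the moment at which its call begins: read the wrist's pose just before it. get_calibration takes no time and is no camera call; for the wrist camera it gives the pose at the moment of the call.
- arm.job_done(): hands the job in, once; it reports no verdict.
Trained networks look in the newest picture that a camera, given by its name, has taken for a name from the list of things; names that differ only in an ending like _2 or _b are one class to them, and where a whole thing is asked for, a point or a joint stands for the part that bears it (a point fixed in the world has none). Each returns a list of dicts, best first, with "score" (0 to 1); they miss things now and then, are a little off and sometimes report something else, mostly with a low value. They report only what shows in the picture. A call takes as long as a camera call. They do not tell look-alikes from the thing itself.
- arm.search_frame(target, camera): "point" ([x, y, z] in m, in the coordinates of the camera as it stood for that picture, good to about 4 mm: the middle of the surface that is visible of it).
- arm.cut_out(target, camera): "pixels" (400x640 bool, what is visible of it).
- arm.landmark_of(target, camera): "point" ([x, y, z] in m, in the coordinates of the camera as it stood for that picture, good to about 4 mm: a listed point, or the origin of a listed thing).
The state is a dict: "t": time; "q": joint angles; "qd": joint speeds; "joint_efforts": joint torques, N m; "eef_pos": TCP position; "ee_rot": TCP orientation; "force": force on the tool from outside, world axes, zero at the start; "moment": the same for the moment, N m; "width": finger opening in m.
Only numpy, scipy, OpenCV 4.12 (cv2) and the standard library are available. Lean on these libraries where they do the work, as an engineer would, in place of code of your own. Each camera call takes 0.05 s, during which the arm holds its last target. There are 200 camera calls.

## Working session

There is one attempt and no reset: what is moved stays moved. The work goes in short steps, Python scripts to look and compute and a tool call to move; the robot and the scene stay as the last step left them, time stands still between calls to the robot, and variables do not carry over. Pictures are saved under pics/ and viewed, about 8 in all and at most 12, crops included, and the job is handed in when it is done.

Besides the shell and the picture viewer there is one more tool, called after "Request:" as name([rows], argument=value, ...), one row to a line, values as JSON. drive_tool: Moves the arm, as the interface text tells. Shifts and turns lie within -1 to 1; 1 stands for 0.04 m of shift or 6 degrees of turn. Its arguments: {"type":"object","properties":{"targets":{"type":"array"},"claw":{"type":"number"},"newtons":{"type":"number"}},"required":["targets"]}

```bash
mkdir -p pics
cat > h.py <<'E'
from station import arm
import numpy as np, cv2
def w(cam,p,c=None):
    c=c or arm.get_calibration(cam)
    return np.array(c["rotation"])@np.array(p)+np.array(c["origin"])
E
python3 - <<'E'
from h import *
for cam in ["scene","top"]:
    im,d=arm.grab_frame(cam); cv2.imwrite(f"pics/{cam}0.png",im[:,:,::-1])
    c=arm.get_calibration(cam)
    print(cam,np.round(c["origin"],3))
    for n in ["cam_hub","cam_pin","push_plate","tray","loaded_cassette","jig","cup","jar"]:
        print(n,[(np.round(w(cam,r["point"],c),3).tolist(),round(r["score"],2)) for r in arm.landmark_of(n,cam)[:3]])
print(arm.get_state())
E
```

```text
scene [ 1.508 -0.197  0.713]
cam_hub [([-0.09, -1.795, -0.885], 0.56)]
cam_pin [([-0.117, -1.822, -0.912], 0.86)]
push_plate [([-0.268, -1.973, -1.063], 0.91), ([-0.218, -1.923, -1.013], 0.69)]
tray [([-0.265, -1.97, -1.06], 0.75)]
loaded_cassette [([-0.499, -2.204, -1.294], 0.73), ([-0.529, -2.233, -1.323], 0.71), ([-0.336, -2.041, -1.131], 0.59)]
jig []
cup [([-0.232, -1.937, -1.027], 0.74), ([-0.22, -1.925, -1.015], 0.26)]
jar [([-0.094, -1.799, -0.889], 0.83)]
top [0.36  0.008 0.983]
cam_hub [([1.933, 1.581, 2.556], 0.82)]
cam_pin [([1.876, 1.524, 2.499], 0.73), ([1.925, 1.573, 2.549], 0.66)]
push_plate [([1.832, 1.48, 2.455], 0.56), ([1.973, 1.621, 2.596], 0.42)]
tray [([1.925, 1.573, 2.548], 0.91)]
loaded_cassette [([1.953, 1.601, 2.576], 0.93), ([1.92, 1.568, 2.544], 0.82), ([1.927, 1.575, 2.55], 0.71)]
jig [([1.981, 1.629, 2.604], 0.78)]
cup [([2.024, 1.672, 2.647], 0.7)]
jar [([1.929, 1.577, 2.552], 0.93)]
{'t': 0.9, 'q': array([ 1.59009207e+00,  3.58579702e-01,  1.19109998e-02, -1.37054473e-05,
       -1.22411794e+00, -2.88108092e-01]), 'qd': array([-0.00274515,  0.00073278,  0.00030739, -0.00157548, -0.00223163,
        0.0004285 ]), 'joint_efforts': array([-3.83039742e-04, -5.82359540e+01,  2.93305689e+01,  7.00180605e+00,
        1.26571173e-02, -2.91164861e-05]), 'eef_pos': array([0.17927293, 0.65073152, 0.2265767 ]), 'ee_rot': array([-3.14158703e+00,  1.51113863e-05, -2.68817004e-01]), 'force': array([ 1.21294128, -0.42514164, -0.15719747]), 'moment': array([0.03772286, 0.09692215, 0.02803443]), 'width': 0.08748547956043187}
```

```bash
cat > h.py <<'E'
from station import arm
import numpy as np, cv2
from scipy.spatial.transform import Rotation as R
def rot(c):
    return R.from_euler("xyz",c["rotation"]).as_matrix() if np.size(c["rotation"])==3 else np.array(c["rotation"])
def w(cam,p,c=None):
    c=c or arm.get_calibration(cam)
    return rot(c)@np.array(p)+np.array(c["origin"])
def px(p,c):
    v=rot(c).T@(np.array(p)-c["origin"])*[1,-1,-1]
    return cv2.projectPoints(v[None],np.zeros(3),np.zeros(3),np.array(c["mtx"]),np.array(c["dist_coeffs"]))[0].ravel()
def lift(u,v,z,c):
    n=cv2.undistortPoints(np.array([[[u,v]]],float),np.array(c["mtx"]),np.array(c["dist_coeffs"])).ravel()
    r=rot(c)@np.array([n[0],-n[1],-1]); o=np.array(c["origin"])
    return o+r*(z-o[2])/r[2]
def find(names,cam):
    c=arm.get_calibration(cam)
    for n in names:
        for r in arm.landmark_of(n,cam)[:3]:
            p=w(cam,r["point"],c); print(cam,n,np.round(p,3),np.round(px(p,c)),round(r["score"],2))
E
python3 - <<'E'
from h import *
print(arm.get_calibration("top"))
for cam in ["scene","top"]:
    im,d=arm.grab_frame(cam); cv2.imwrite(f"pics/{cam}0.png",im[:,:,::-1])
    find(["cam_hub","cam_pin","push_plate","tray","loaded_cassette","jig"],cam)
E
```

```text
{'mtx': array([[492.55864875,   0.        , 330.31212   ],
       [  0.        , 492.55864875, 198.69384802],
       [  0.        ,   0.        ,   1.        ]]), 'dist_coeffs': array([0.02059853, 0.        , 0.        , 0.        , 0.        ]), 'origin': array([0.35970424, 0.00776015, 0.98309887]), 'rotation': array([ 0.18235375,  0.01278007, -1.57065831])}
scene cam_hub [ 0.647 -0.118  0.034] [286. 261.] 0.74
scene cam_pin [ 0.627 -0.149  0.067] [270. 245.] 0.86
scene push_plate [ 0.5   -0.123  0.066] [277. 212.] 0.97
scene push_plate [ 0.673 -0.315  0.001] [194. 291.] 0.39
scene tray [ 0.537 -0.128  0.017] [277. 239.] 0.84
scene tray [ 0.631 -0.149  0.069] [270. 245.] 0.63
scene tray [ 0.648 -0.118  0.032] [287. 262.] 0.25
scene loaded_cassette [ 0.445 -0.295  0.001] [206. 229.] 0.81
scene loaded_cassette [ 0.532 -0.127  0.013] [277. 239.] 0.67
scene loaded_cassette [ 0.343 -0.078  0.002] [288. 200.] 0.61
scene jig [ 0.648 -0.112  0.001] [290. 273.] 0.6
scene jig [ 0.493 -0.02  -0.   ] [319. 230.] 0.29
top cam_hub [ 0.501 -0.021  0.004] [351. 218.] 0.71
top cam_hub [ 0.648 -0.119  0.03 ] [400. 143.] 0.67
top cam_pin [ 0.627 -0.151  0.069] [419. 148.] 0.62
top cam_pin [ 0.499 -0.131  0.071] [411. 214.] 0.55
top cam_pin [ 0.561  0.066 -0.001] [308. 189.] 0.47
top push_plate [ 0.497 -0.129  0.072] [410. 215.] 0.81
top tray [ 0.531 -0.133  0.018] [407. 202.] 0.97
top loaded_cassette [ 0.343 -0.08   0.   ] [382. 298.] 0.93
top loaded_cassette [ 0.41  -0.18  -0.001] [432. 264.] 0.76
top loaded_cassette [0.413 0.014 0.001] [334. 262.] 0.64
top jig [ 0.646 -0.115  0.001] [396. 148.] 0.88
top jig [ 0.567  0.064 -0.001] [309. 187.] 0.29
```

View pics/top0.png

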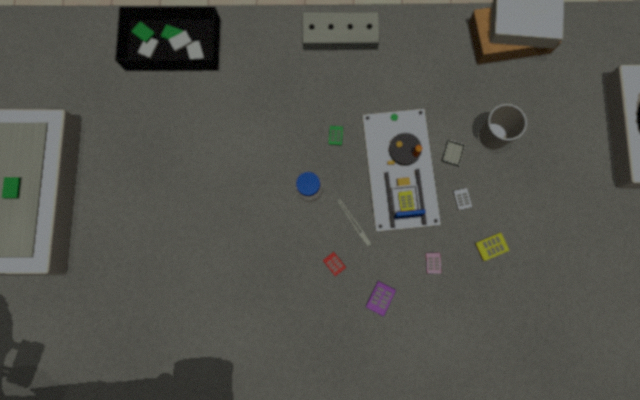

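View pics/scene0.png

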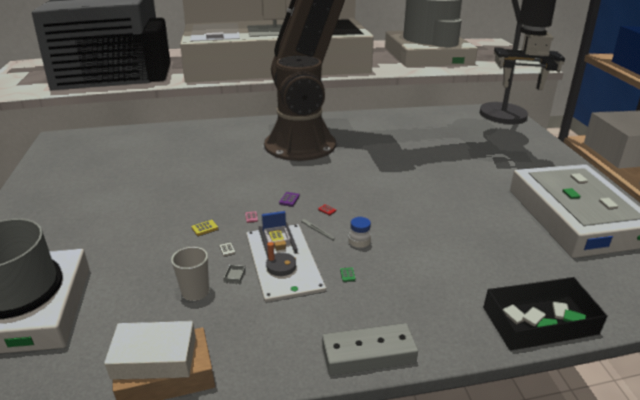

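Run:
```python
from h import *
c=arm.get_calibration("top"); im=cv2.imread("pics/top0.png")
hsv=cv2.cvtColor(im,cv2.COLOR_BGR2HSV)
g=(abs(hsv[...,0].astype(int)-60)<20)&(hsv[...,1]>130)
g[:,:380]=0;g[:,410:]=0;g[:105]=0;g[130:]=0
ys,xs=np.nonzero(g);dot=lift(xs.mean(),ys.mean(),.012,c);print("dot",xs.mean(),ys.mean(),dot)
for uv in [(364,114),(424,110),(440,226),(377,231)]: print(lift(*uv,.012,c))
for n in ["green_cassette","white_cassette","mould","cup","jar","forceps"]:
    r=arm.landmark_of(n,"top")[:1]
    for q in r: print(n,np.round(w("top",q["point"],c),3))
cv2.imwrite("pics/crop.png",cv2.resize(im[95:265,350:520],None,fx=3.5,fy=3.5,interpolation=cv2.INTER_CUBIC))
```

```text
dot 394.0 117.0 [ 0.70984842 -0.11115904  0.012     ]
[ 0.71666601 -0.0494243   0.012     ]
[ 0.72464754 -0.17330733  0.012     ]
[ 0.48341796 -0.19666811  0.012     ]
[ 0.47360476 -0.07217087  0.012     ]
green_cassette [ 0.676  0.009 -0.005]
white_cassette [ 0.536 -0.243 -0.002]
mould [ 0.638 -0.231  0.001]
cup [ 0.671 -0.314 -0.001]
jar [ 0.671 -0.317 -0.   ]
forceps [ 0.563  0.064 -0.001]
```

View pics/crop.png

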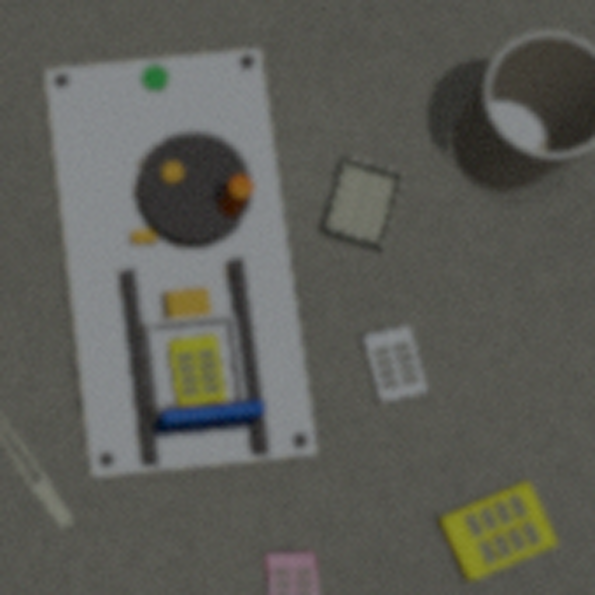

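Request:
drive_tool([
  [0.55,-0.85,0,0,0,0],
  [0.55,-0.85,0,0,0,0],
  [0.55,-0.85,0,0,0,0],
  [0.55,-0.85,0,0,0,0],
  [0.55,-0.85,0,0,0,0],
], claw=0)

```text
t: 2.52
eef_pos: [0.2899, 0.4796, 0.2268]
ee_rot: [-3.141, -0.0, -0.269]
force: [0.7, 0.4, 0.5]
width: 0.0432
```

Request:
drive_tool([
  [0.55,-0.85,0,0,0,0],
  [0.55,-0.85,0,0,0,0],
  [0.55,-0.85,0,0,0,0],
  [0.55,-0.85,0,0,0,0],
  [0.55,-0.85,0,0,0,0],
])

```text
t: 3.15
eef_pos: [0.3999, 0.3096, 0.2269]
ee_rot: [-3.141, -0.0, -0.269]
force: [0.7, -0.9, 0.4]
width: 0.001
```

Request:
drive_tool([
  [0.2,-1,0,0,0,0],
  [0.2,-1,0,0,0,0],
  [0.2,-1,0,0,0,0],
  [0.2,-1,0,0,0,0],
  [0.2,-1,0,0,0,0],
])

```text
t: 3.78
eef_pos: [0.4394, 0.1095, 0.2269]
ee_rot: [-3.141, -0.001, -0.269]
force: [0.7, 0.7, -0.0]
width: 0.0003
```

Request:
drive_tool([
  [0.2,-0.32,0,0,0,-1],
  [0.2,-0.32,0,0,0,-1],
  [0.2,-0.32,0,0,0,-1],
  [0.2,-0.32,0,0,0,-1],
  [0.2,-0.32,0,0,0,-1],
])

```text
t: 4.4
eef_pos: [0.4796, 0.0463, 0.2268]
ee_rot: [-3.141, -0.0, -0.796]
force: [-0.5, 0.1, 0.5]
width: 0.0004
```

Request:
drive_tool([
  [0.2,-0.32,0,0,0,-1],
  [0.2,-0.32,0,0,0,-1],
  [0.2,-0.32,0,0,0,-1],
  [0.2,-0.32,0,0,0,-1],
  [0.2,-0.32,0,0,0,-1],
])

```text
t: 5.03
eef_pos: [0.5196, -0.0177, 0.2267]
ee_rot: [-3.141, -0.0, -1.319]
force: [-0.0, 0.8, -0.1]
width: 0.0006
```

Request:
drive_tool([
  [0.2,-0.32,0,0,0,-1],
  [0.2,-0.32,0,0,0,-1],
  [0.2,-0.32,0,0,0,-1],
  [0.2,-0.32,0,0,0,-1],
  [0.2,-0.32,0,0,0,-1],
])

```text
t: 5.65
eef_pos: [0.5596, -0.0817, 0.2267]
ee_rot: [-3.141, 0.0, -1.843]
force: [-0.1, 0.0, 0.2]
width: 0.0005
```

Request:
drive_tool([
  [0.2,-0.32,0,0,0,-1],
  [0.2,-0.32,0,0,0,-1],
  [0.2,-0.32,0,0,0,-1],
  [0.2,-0.32,0,0,0,-1],
  [0.15,-0.2,0,0,0,-1],
])

```text
t: 6.28
eef_pos: [0.5975, -0.1411, 0.2265]
ee_rot: [-3.142, -0.0, -2.367]
force: [-0.3, -0.1, -0.2]
width: 0.0002
```

Request:
drive_tool([
  [0,0,-0.3,0,0,-1],
  [0,0,-0.3,0,0,-1],
  [0,0,-0.3,0,0,-1],
  [0,0,-0.3,0,0,-1],
  [0,0,-0.3,0,0,-1],
])

```text
t: 6.9
eef_pos: [0.5973, -0.1405, 0.1663]
ee_rot: [-3.142, 0.0, -2.89]
force: [-0.3, 0.3, -0.0]
width: 0.0005
```

Request:
drive_tool([
  [0,0,0,0,0,-1],
  [0,0,0,0,0,-1],
  [0,0,0,0,0,-1],
  [0,0,0,0,0,-1],
  [0,0,0,0,0,-1],
])

```text
t: 7.52
eef_pos: [0.5973, -0.1405, 0.1667]
ee_rot: [3.142, 0.0, 2.869]
force: [0.1, 0.0, -0.3]
width: 0.0003
```

Run:
```python
from h import *
s=arm.get_state();print(s["t"],s["eef_pos"],s["ee_rot"],s["q"][5])
for cam in ["wrist","top"]:
    c=arm.get_calibration(cam)
    im,d=arm.grab_frame(cam); cv2.imwrite(f"pics/{cam}1.png",im[:,:,::-1])
    for n in ["cam_hub","cam_pin","push_plate"]:
        for r in arm.landmark_of(n,cam)[:2]:
            p=w(cam,r["point"],c); print(cam,n,np.round(p,4),np.round(px(p,c)),round(r["score"],2))
```

```text
7.525 [ 0.59732925 -0.14046305  0.16665113] [3.14156746e+00 1.50019831e-04 2.86936630e+00] -1.9299998965372045
wrist cam_hub [ 0.6448 -0.1182  0.0284] [352. 222.] 0.84
wrist cam_pin [ 0.6734  0.0136 -0.0007] [462. 207.] 0.74
wrist cam_pin [ 0.6258 -0.1502  0.0747] [319. 230.] 0.73
wrist push_plate [ 0.503  -0.1335  0.0705] [298.  92.] 0.97
wrist push_plate [ 0.5393 -0.2425  0.0017] [220. 156.] 0.65
top cam_hub [ 0.6483 -0.1192  0.0324] [400. 143.] 0.68
top cam_hub [ 0.6719 -0.3113 -0.0011] [491. 136.] 0.61
top cam_pin [ 0.626  -0.1509  0.0697] [419. 148.] 0.73
top push_plate [ 0.4983 -0.1309  0.0713] [411. 214.] 0.55
```

View pics/wrist1.png

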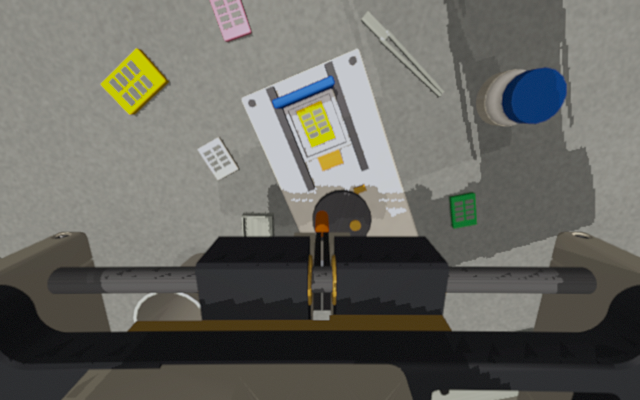

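Request:
drive_tool([
  [-0.1,-0.05,-0.65,0,0,0],
  [-0.1,0,-0.65,0,0,0],
  [0,0,-0.65,0,0,0],
  [0,0,-0.65,0,0,0],
  [0,0,-0.55,0,0,0],
])

```text
t: 8.55
eef_pos: [0.5891, -0.1425, 0.0396]
ee_rot: [-3.141, -0.0, 2.874]
force: [0.1, 0.1, -1.3]
width: 0.0005
```

Request:
drive_tool([
  [0,0,0,0,0,0],
  [0.1,-0.03,0,0,0,0],
  [0.1,-0.03,0,0,0,0],
])

```text
t: 8.93
eef_pos: [0.5985, -0.1449, 0.0419]
ee_rot: [3.141, 0.002, 2.873]
force: [-0.8, -0.3, 0.6]
width: 0.0006
```

```bash
cat > tr.py <<'E'
import sys,numpy as np
# args: x y naxis d ; prints deltas in units from the current TCP
x,y,n0,d=map(float,sys.argv[1:5]); phi0=float(sys.argv[5]); N=int(sys.argv[6]); end=float(sys.argv[7])
H=np.array([.646,-.1185]); u=lambda a:np.array([np.cos(np.radians(a)),np.sin(np.radians(a))])
p=np.array([x,y])
for k in range(1,N+1):
    ph=phi0+(end-phi0)*k/N; n=n0+(95.4-n0)*k/N
    t=H+.038*u(ph)-d*u(n); q=np.round((t-p)/.04,2); p=p+q*.04
    print(k,round(ph),np.round(n),q,round((95.4-n0)/N/6,2),np.round(p,4))
E
python3 tr.py .5985 -.1449 -15.4 .0165 -122 19 5.4
```

```text
1 -115 -10.0 [ 0.37 -0.13] 0.97 [ 0.6133 -0.1501]
2 -109 -4.0 [ 0.1  -0.08] 0.97 [ 0.6173 -0.1533]
3 -102 2.0 [ 0.11 -0.07] 0.97 [ 0.6217 -0.1561]
4 -95 8.0 [ 0.11 -0.06] 0.97 [ 0.6261 -0.1585]
5 -88 14.0 [ 0.12 -0.05] 0.97 [ 0.6309 -0.1605]
6 -82 20.0 [ 0.12 -0.03] 0.97 [ 0.6357 -0.1617]
7 -75 25.0 [ 0.13 -0.01] 0.97 [ 0.6409 -0.1621]
8 -68 31.0 [ 0.13 -0.01] 0.97 [ 0.6461 -0.1625]
9 -62 37.0 [0.12 0.02] 0.97 [ 0.6509 -0.1617]
10 -55 43.0 [0.12 0.02] 0.97 [ 0.6557 -0.1609]
11 -48 49.0 [0.12 0.04] 0.97 [ 0.6605 -0.1593]
12 -42 55.0 [0.11 0.05] 0.97 [ 0.6649 -0.1573]
13 -35 60.0 [0.1  0.07] 0.97 [ 0.6689 -0.1545]
14 -28 66.0 [0.1  0.07] 0.97 [ 0.6729 -0.1517]
15 -21 72.0 [0.08 0.09] 0.97 [ 0.6761 -0.1481]
16 -15 78.0 [0.08 0.1 ] 0.97 [ 0.6793 -0.1441]
17 -8 84.0 [0.06 0.1 ] 0.97 [ 0.6817 -0.1401]
18 -1 90.0 [0.05 0.11] 0.97 [ 0.6837 -0.1357]
19 5 95.0 [0.04 0.11] 0.97 [ 0.6853 -0.1313]
```

Request:
drive_tool([
  [0.18,-0.06,0,0,0,0.5],
  [0.19,-0.07,0,0,0,0.5],
  [0.1,-0.08,0,0,0,0.97],
  [0.11,-0.07,0,0,0,0.97],
  [0.11,-0.06,0,0,0,0.97],
])

```text
t: 9.55
eef_pos: [0.6215, -0.159, 0.041]
ee_rot: [3.141, -0.006, -2.998]
force: [-11.8, 0.0, 8.3]
width: 0.0006
```

Run:
```python
from h import *
im,d=arm.grab_frame("wrist");c=arm.get_calibration("wrist"); cv2.imwrite("pics/wrist2.png",im[:,:,::-1])
for cam in ["wrist","scene"]:
    if cam=="scene": im,d=arm.grab_frame("scene");c=arm.get_calibration(cam); cv2.imwrite("pics/scene2.png",cv2.resize(im[180:320,160:400,::-1],None,fx=3,fy=3))
    for r in arm.landmark_of("cam_pin",cam)[:2]:
        p=w(cam,r["point"],c); print(cam,np.round(p,4),round(r["score"],2))
```

```text
scene [ 0.6392 -0.1561  0.0707] 0.93
scene [ 0.6482 -0.1188  0.0341] 0.25
```

View pics/scene2.png

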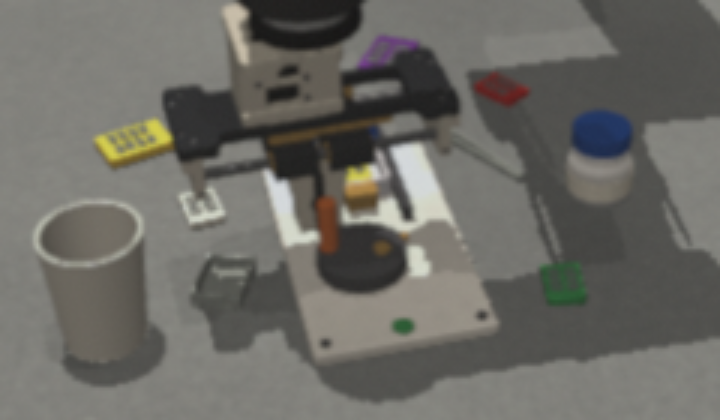

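Request:
drive_tool([
  [0.12,-0.05,0,0,0,0.97],
  [0.12,-0.03,0,0,0,0.97],
  [0.13,-0.01,0,0,0,0.97],
  [0.13,-0.01,0,0,0,0.97],
  [0.12,0.02,0,0,0,0.97],
])

```text
t: 10.38
eef_pos: [0.6465, -0.1649, 0.0413]
ee_rot: [3.14, -0.006, -2.491]
force: [-8.6, -14.9, 4.3]
width: 0.0005
```

Request:
drive_tool([
  [0.12,0.02,0,0,0,0.97],
  [0.12,0.04,0,0,0,0.97],
  [0.11,0.05,0,0,0,0.97],
  [0.1,0.07,0,0,0,0.97],
  [0.1,0.07,0,0,0,0.97],
])

```text
t: 11.0
eef_pos: [0.6708, -0.1552, 0.0414]
ee_rot: [3.141, -0.004, -1.983]
force: [-1.9, -14.6, -0.9]
width: 0.0002
```

Run:
```python
from h import *
im,d=arm.grab_frame("scene");c=arm.get_calibration("scene")
for r in arm.landmark_of("cam_pin","scene")[:2]:
    p=w("scene",r["point"],c); print(np.round(p,4),round(r["score"],2),np.degrees(np.arctan2(p[1]+.1185,p[0]-.646)))
```

```text
[ 0.6799 -0.1435  0.0673] 0.71 -36.382087427661126
```

Request:
drive_tool([
  [0.08,0.09,0,0,0,0.97],
  [0.08,0.1,0,0,0,0.97],
  [0.06,0.1,0,0,0,0.97],
  [0.05,0.11,0,0,0,0.97],
  [0.04,0.11,0,0,0,0.97],
])

```text
t: 11.72
eef_pos: [0.6866, -0.1342, 0.0419]
ee_rot: [-3.137, -0.003, -1.474]
force: [6.5, -13.1, -5.7]
width: 0.0006
```

Request:
drive_tool([
  [0,0.1,0,0,0,0],
  [0,0,0,0,0,0],
])

```text
t: 11.98
eef_pos: [0.6865, -0.1295, 0.0422]
ee_rot: [-3.137, -0.003, -1.477]
force: [4.7, -10.0, -2.4]
width: 0.0003
```

Run:
```python
from h import *
for cam in ["scene","top"]:
  im,d=arm.grab_frame(cam);c=arm.get_calibration(cam)
  for r in arm.landmark_of("cam_pin",cam)[:2]:
    p=w(cam,r["point"],c); print(cam,np.round(p,4),round(r["score"],2),np.degrees(np.arctan2(p[1]+.1185,p[0]-.646)))
```

```text
scene [ 0.6865 -0.1147  0.0691] 0.74 5.350559903975784
top [ 0.6834 -0.1139  0.0688] 0.63 6.982051343219121
```

Request:
drive_tool([
  [0,-0.4,0,0,0,0],
  [0,-0.4,0,0,0,0],
  [0,0,1,0,0,0],
  [0,0,1,0,0,0],
  [0,0,1,0,0,0],
])

```text
t: 12.8
eef_pos: [0.6837, -0.1602, 0.1619]
ee_rot: [3.141, 0.0, -1.478]
force: [0.1, -0.0, 0.5]
width: 0.0003
```

Request:
drive_tool([
  [-0.4,0.1,0,0,0,-1],
  [-0.4,0.1,0,0,0,-1],
  [-0.4,0.1,0,0,0,-1],
  [-0.4,0.1,0,0,0,-1],
  [-0.4,0.1,0,0,0,-1],
])

```text
t: 13.42
eef_pos: [0.6034, -0.1398, 0.1608]
ee_rot: [3.142, 0.0, -2.005]
force: [-0.5, -0.1, -0.8]
width: 0.0003
```

Request:
drive_tool([
  [-0.4,0.05,0,0,0,-1],
  [-0.4,0.05,0,0,0,-1],
  [-0.4,0,0,0,0,-1],
  [-0.4,0,0,0,0,-1],
  [-0.4,0,0,0,0,-1],
])

```text
t: 14.05
eef_pos: [0.5234, -0.1358, 0.1609]
ee_rot: [3.142, 0.0, -2.528]
force: [0.4, -0.1, -0.8]
width: 0.0007
```

Request:
drive_tool([
  [-0.4,0,0,0,0,-1],
  [-0.4,0,0,0,0,-1],
  [-0.4,0,0,0,0,-1],
  [-0.3,0,0,0,0,-1],
  [-0.2,0,0,0,0,-1],
])

```text
t: 14.68
eef_pos: [0.4554, -0.1358, 0.161]
ee_rot: [3.141, 0.001, -3.052]
force: [0.1, -0.1, 0.2]
width: 0.0002
```

Run:
```python
from h import *
print(arm.get_state()["eef_pos"])
c=arm.get_calibration("wrist");im,d=arm.grab_frame("wrist"); cv2.imwrite("pics/wrist3.png",im[:,:,::-1])
find(["push_plate"],"wrist")
for cam in ["scene","top"]:
  im,d=arm.grab_frame(cam); cv2.imwrite(f"pics/{cam}3.png",im[:,:,::-1]); find(["cam_pin","push_plate","tray","loaded_cassette"],cam)
```

```text
[ 0.45541664 -0.13576085  0.1609888 ]
wrist push_plate [ 0.502 -0.134  0.067] [318. 246.] 0.57
scene cam_pin [ 0.688 -0.113  0.069] [291. 260.] 0.9
scene push_plate [ 0.5   -0.128  0.068] [274. 212.] 0.9
scene push_plate [ 0.536 -0.128  0.016] [277. 239.] 0.66
scene tray [ 0.534 -0.131  0.018] [275. 238.] 0.57
scene loaded_cassette [ 0.443 -0.292  0.001] [207. 228.] 0.73
scene loaded_cassette [0.412 0.014 0.001] [327. 210.] 0.67
scene loaded_cassette [ 0.414 -0.184 -0.004] [250. 219.] 0.54
top cam_pin [ 0.684 -0.115  0.068] [400. 120.] 0.81
top tray [ 0.647 -0.12   0.03 ] [400. 144.] 0.28
top loaded_cassette [ 0.344 -0.077  0.004] [381. 298.] 0.86
top loaded_cassette [ 0.444 -0.297  0.002] [491. 246.] 0.69
top loaded_cassette [ 0.407 -0.183 -0.001] [433. 265.] 0.66
```

View pics/scene3.png

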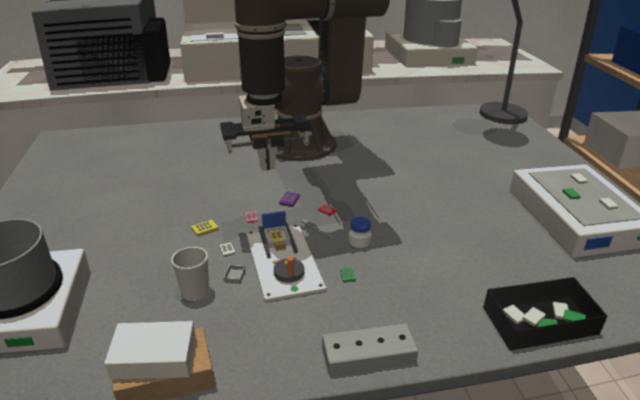

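Request:
drive_tool([
  [0,0,-0.6,0,0,0],
  [0,0,-0.6,0,0,0],
  [0,0,-0.6,0,0,0],
  [0,0,-0.6,0,0,0],
  [0,0,-0.55,0,0,0],
])

```text
t: 15.9
eef_pos: [0.4561, -0.1352, 0.0418]
ee_rot: [-3.142, -0.0, -3.048]
force: [0.2, 0.1, 0.1]
width: 0.0008
```

Request:
drive_tool([
  [0.15,0.01,0,0,0,0],
  [0.15,0.01,0,0,0,0],
  [0.15,0.02,0,0,0,0],
  [0.15,0.02,0,0,0,0],
  [0.15,0.01,0,0,0,0],
])

```text
t: 16.52
eef_pos: [0.4868, -0.1324, 0.0429]
ee_rot: [3.142, 0.001, -3.048]
force: [0.6, 0.9, 0.3]
width: 0.0006
```

Request:
drive_tool([
  [0.15,0.01,0,0,0,0],
  [0.15,0.02,0,0,0,0],
  [0.15,0.01,0,0,0,0],
  [0.15,0.02,0,0,0,0],
  [0.15,0.01,0,0,0,0],
])

```text
t: 17.15
eef_pos: [0.5163, -0.1296, 0.0425]
ee_rot: [3.142, -0.0, -3.048]
force: [-3.1, -0.1, 1.5]
width: 0.0002
```

Request:
drive_tool([
  [0.1,0.01,0,0,0,0],
  [0.1,0.01,0,0,0,0],
  [0.1,0.01,0,0,0,0],
])

```text
t: 17.52
eef_pos: [0.5282, -0.1284, 0.0425]
ee_rot: [3.142, -0.0, -3.048]
force: [-1.4, -0.5, -1.0]
width: 0.0002
```

Pushing against about 2 N of friction; continue in small steps until the force rises at the stop.

Request:
drive_tool([
  [0.06,0.005,0,0,0,0],
  [0.06,0.005,0,0,0,0],
  [0.06,0.005,0,0,0,0],
])

```text
t: 17.9
eef_pos: [0.5353, -0.1278, 0.0425]
ee_rot: [3.141, -0.0, -3.048]
force: [-2.7, -0.3, -0.2]
width: 0.0001
```

Request:
drive_tool([
  [0.06,0.005,0,0,0,0],
  [0.04,0.005,0,0,0,0],
])

```text
t: 18.15
eef_pos: [0.5365, -0.1277, 0.0423]
ee_rot: [3.141, -0.005, -3.048]
force: [-12.7, 0.7, 8.9]
width: 0.0004
```

Request:
drive_tool([
  [0.03,0,0,0,0,0],
  [0,0,0,0,0,0],
  [0,0,0,0,0,0],
])

```text
t: 18.52
eef_pos: [0.5365, -0.1278, 0.0421]
ee_rot: [3.141, -0.007, -3.049]
force: [-13.4, 2.0, 9.7]
width: 0.0004
```

Request:
drive_tool([
  [-0.3,-0.03,0,0,0,0],
  [-0.5,-0.05,0,0,0,0],
  [-0.5,-0.05,0,0,0,0],
  [0,0,1,0,0,0],
  [0,0,1,0,0,0],
])

```text
t: 19.15
eef_pos: [0.4889, -0.1328, 0.1238]
ee_rot: [-3.141, 0.001, -3.048]
force: [1.1, 1.0, -0.1]
width: 0.0005
```

Request:
drive_tool([
  [-0.7,0,1,0,0,0],
  [-0.7,0,0.6,0,0,0],
  [0,0,0,0,0,0],
])

```text
t: 19.52
eef_pos: [0.433, -0.1327, 0.1892]
ee_rot: [-3.142, 0.007, -3.048]
force: [0.6, 0.0, -0.0]
width: 0.0007
```

Run:
```python
from h import *
print(arm.get_state()["eef_pos"],arm.get_state()["force"])
ims=[]
for cam in ["scene","top"]:
  im,d=arm.grab_frame(cam); ims.append(im[:,:,::-1]); find(["cam_hub","cam_pin","push_plate","tray","loaded_cassette","green_cassette","white_cassette","mould","cup","forceps"],cam)
a=cv2.resize(ims[0][180:310,180:380],(780,507));cv2.imwrite("pics/end_s.png",a)
cv2.imwrite("pics/end_t.png",cv2.resize(ims[1][95:265,300:520],None,fx=3.5,fy=3.5,interpolation=cv2.INTER_CUBIC))
```

```text
[ 0.43299052 -0.13267131  0.1892143 ] [ 0.5541303   0.00126349 -0.03769492]
scene cam_hub [ 0.647 -0.119  0.034] [286. 261.] 0.7
scene cam_pin [ 0.686 -0.116  0.068] [289. 260.] 0.76
scene cam_pin [ 0.558  0.064 -0.004] [359. 243.] 0.59
scene push_plate [ 0.551 -0.123  0.067] [279. 224.] 0.78
scene push_plate [ 0.496 -0.021 -0.   ] [319. 230.] 0.22
scene tray [ 0.582 -0.126  0.016] [280. 250.] 0.71
scene loaded_cassette [ 0.446 -0.296  0.002] [205. 229.] 0.74
scene loaded_cassette [ 0.413 -0.181 -0.006] [252. 220.] 0.68
scene loaded_cassette [ 0.41   0.015 -0.001] [327. 211.] 0.51
scene green_cassette [ 0.673  0.013 -0.004] [348. 276.] 0.53
scene white_cassette [ 0.539 -0.245 -0.003] [227. 251.] 0.48
scene mould [ 0.635 -0.225 -0.003] [237. 276.] 0.89
scene cup [ 0.673 -0.315  0.003] [194. 290.] 0.64
scene forceps [ 0.494 -0.022  0.002] [318. 229.] 0.71
top cam_hub [ 0.646 -0.118  0.033] [400. 144.] 0.61
top cam_pin [ 0.684 -0.115  0.069] [400. 119.] 0.92
top tray [ 0.583 -0.125  0.018] [403. 176.] 0.66
top loaded_cassette [ 0.341 -0.077 -0.   ] [380. 299.] 0.95
top loaded_cassette [ 0.411 -0.182  0.002] [433. 263.] 0.43
top green_cassette [ 0.675  0.011 -0.004] [335. 136.] 0.53
top mould [ 0.636 -0.23   0.   ] [452. 153.] 0.63
top mould [ 0.648 -0.118  0.033] [400. 143.] 0.53
top cup [ 0.672 -0.312 -0.   ] [491. 136.] 0.83
```

View pics/end_t.png

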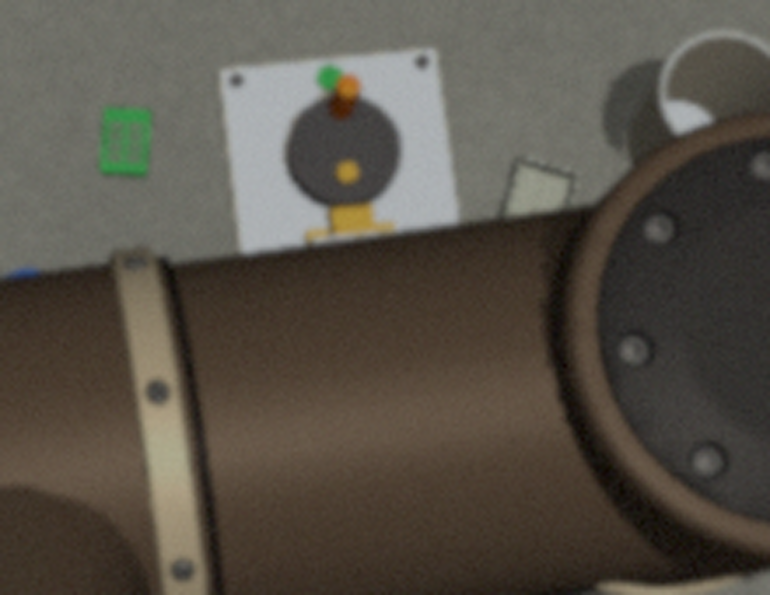

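View pics/end_s.png

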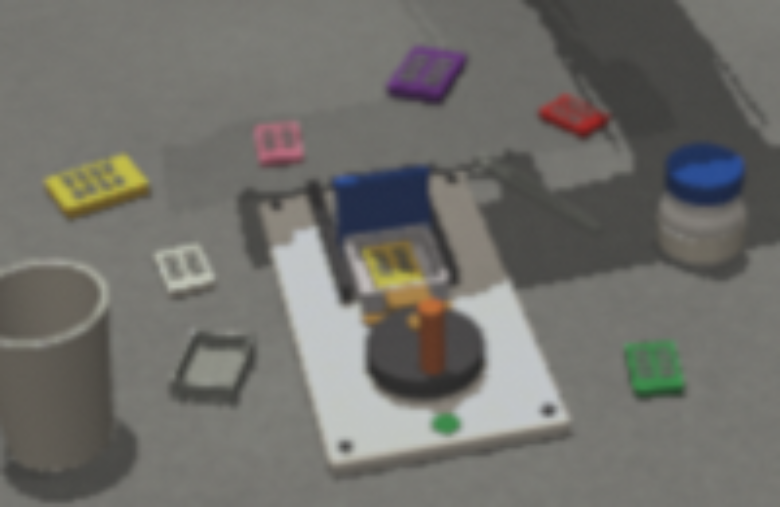

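```bash
python3 -c "
from station import arm
print(arm.job_done())"
```

```text
the job is handed in; nothing more can be done
None
```

The job is done and handed in at about 20 s of the 51 s allowed; the simulator gives no verdict.

**What I did:** With closed fingers I pushed the orange pin counterclockwise about 127° to the cam's low point. Only then did I push the blue plate forward slowly until the force rose from about 2 N to 13 N and the arm stopped. After that I backed off and lifted clear.

**Last checks:**
- **Cam:** the pin was measured within about 3° of the green dot's direction, well inside the allowed 20°, and had not moved after the push.
- **Carriage:** the tray centre was at jig x of about -64 mm, against -63.5 mm expected when fully home. That agrees with the force rise at the stop.
- **Yellow cassette:** it lies flat in the tray in the scene picture. I saw this only by eye; the network did not report it in its top three in the last pictures.
- **Bystanders:** the green and white cassettes, mould and cup were measured within about 7 mm of their first positions. The jar and forceps looked undisturbed in the scene picture, but I did not measure them reliably. The network placed the jar on the cup in the first top picture and I did not query it again.
- **Robot:** it was clear of everything, and the force reading was about zero.

In the last top picture the arm hid the tray, so those tray checks rest mainly on the scene camera.

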